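# Set a steam oven's water filter and feed valve

## Task

Put the steam oven's water filter into service: first turn the black bypass dial on top of the filter so that its white pointer lines up with the red mark on the ring around it. Then wind the red feed valve fully closed (clockwise) against its stop, open it again by exactly two full turns, and finish while still gripping the wheel's upright black handle there, keeping it still; leave the dial at the mark and do not disturb the mug, soap, bowl or jar.

Things in the scene. Friction and masses are not known exactly. Their poses are not given: they have to be found in the camera images.
- filter: white round filter cartridge, 120 mm across its foot, 112 mm across its head, 115 mm tall, with a blue band and a copper pipe (16 mm thick, its outside 93 mm from the axis) on its +x side; fixed; origin at the centre of its underside, z up. It is fixed to the worktop at a place and yaw that vary, and may stand left or right of the valve
- mug: loose blue mug, 80 mm across, 90 mm tall; origin at the centre of its underside
- soap: loose white bottle with red cap, 64 mm across, 170 mm tall; origin at the centre of its underside
- bowl: loose red bowl, 120 mm across, 50 mm tall; origin at the centre of its underside
- jar: loose amber jar with green lid, 66 mm across, 80 mm tall; origin at the centre of its underside
- dial (a joint): angle of the black dial about its vertical axis, rad, growing anticlockwise seen from above, end stops at 0 and 2.6. From its start it is 0.5 to 1.4 rad anticlockwise to the red mark. Turns with light friction (0.05 N m) and stays where it is left
- dial_grip (a point): point on the dial's axis at gripping height (150 mm above the worktop). The dial is a black disc, 68 mm across and 7 mm thick, with an upright grip bar on top, 52 mm long, 16 mm thick, 36 mm tall; the bar's top is 13 mm above this point, the disc's top 23 mm below it. x axis: along the bar towards the white pointer; z up
- dial_pointer (a point): tip of the dial's white pointer, at the edge of its disc, 34 mm from the dial's axis; turns with the dial
- index_mark (a point): inner end of the red mark on the fixed grey ring (104 mm across) around the dial, 34 mm from the dial's axis, so the pointer tip coincides with it seen from above when the dial is set. Its angle on the filter varies
- valve_wheel (a joint): opening of the valve, rad: 0 is fully closed against the stop, growing anticlockwise seen from above (opening); one turn is 6.283; open end stop at 18. Starts between 2 and 6. Turns with friction of 0.12 N m (about 2 N at the handle) and stays where it is left
- valve_axis (a point): point on the vertical axis of the valve wheel at the handle's gripping height (141 mm above the worktop); fixed to the valve's foot, whose place and yaw vary. Foot plate 160 x 80 x 8 mm along its x axis, brass body and copper pipe within it. The red wheel is 122 mm across with a 12 mm thick round rim, rim top 111 mm above the worktop; its hub rises 113 mm and carries a small nut to 117 mm
- handle_grip (a point): point on the axis of the upright black handle at gripping height (141 mm above the worktop), 55 mm from the wheel's axis. The handle is a round sleeve 20 mm across that stands on the wheel's rim up to 161 mm above the worktop, and spins freely on its own vertical pin, so a gripper can hold it with unchanged orientation while carrying it round the circle. Only its position matters: its orientation spins

How it is judged:
On the way, in this order (a step that is already met when the one before it is completed fails the run):
1. the dial's pointer stands at the red mark (tip within 4 mm, about 7 degrees) (horizontal distance between dial_pointer and index_mark below 0.004 m), for 0.3 s.
2. the valve is closed against its stop (within 0.06 rad) (value of joint valve_wheel below 0.06 rad), for 0.2 s.
At the end, for the whole second after the job is handed in: the valve stands two turns open from its stop (12.566 rad within 0.2 rad, about 11 degrees) and still (under 0.1 rad/s); the fingers grip the upright handle (more than 5 N, grasp point within 35 mm of site handle_grip); the dial's pointer tip is still within 4 mm of the red mark (value of joint valve_wheel between 12.366 and 12.766 rad and velocity of joint valve_wheel between -0.1 and 0.1 rad/s and contact force between the fingers and handle above 5 N and distance between the grasp point and handle_grip below 0.035 m and horizontal distance between dial_pointer and index_mark below 0.004 m); the arm keeps its last pose, push and grip.
It fails at once if a bystander (mug, soap, bowl, jar) is moved more than 30 mm or tipped (distance of any of mug, soap, bowl, jar from where it was at the start of the episode above 0.03 m or angle between any of mug, soap, bowl, jar's own z axis and vertical above 0.4 rad).
It also fails if it takes over 69 s, if anything falls off the work surface, if the arm or the gripper's body presses on something with over 40 N, if the wrist force passes 120 N, or if a joint passes its speed limit or range.

## Robot

A 6-joint arm with a two-finger parallel gripper is mounted at the origin on the work surface. World frame = base frame: x ahead of the robot, y to its left, z up, the work surface at z = 0. Lengths are in m, angles in rad, forces in N, time in s.
With the tool pointing down it reaches from about 0.35 to 0.775 m from the base axis. Payload 7.3 kg.
Tool frame: the origin (TCP) lies between the finger pads; the fingertips stand 25 mm ahead of it and the grasp point (between the pads) lies 6 mm ahead of it; y points along the fingers, z is the direction in which the jaws open and shut, and the axes are right-handed (so a half turn about y gives the same grasp; the last joint's range is limited). The gripper opens to 92 mm and grips with 3 to 60 N. Pads are 19 mm wide; open, the fingers measure 130 mm over their backs; the gripper's body (75 mm by 190 mm) begins 47 mm behind the grasp point.
Start: joints at [1.168, 0.342, 1.524, -0, 1.275, -0.146], TCP at [0.133, 0.508, 0.252] pointing down, gripper open.
Joint ranges: [-2.53, 2.53], [-0.77, 2.02], [0.04, 2.7], [-1, 4.14], [0.28, 2.66], [-3.11, 3.11]. Speed limits (rad/s): [2.57, 2.57, 3.14, 3.14, 3.14, 3.14].

## Interface

Orientations are given as [roll, pitch, yaw] about the fixed x, y, z axes, in that order (R = Rz(yaw) Ry(pitch) Rx(roll)).
In Python, from cell import sensors, read_camera, hand_in gives the robot as it stands. The module is installed in compiled form; this text tells all that it offers.
- The arm moves only by the tool send_rows, never from a script. Its argument "motion" is a list that holds one entry, the list of rows, each a list of 4 numbers: the shift along the tool's x, y, z in m, then the turn about the tool's y in degrees. In form: [[[tx, ty, tz, twist], ...]]. A call has 1 to 8 rows; each row is the pose to reach, as a shift and turn from the pose measured when the call began, along the tool's axes at that moment; what a row does not reach only later rows make up. A row lasts 1/10 s, in which the tool goes at most 50 mm and 8.59 degrees, less where a joint would pass 70% of its speed; a pose out of reach is approached as far as the arm can. A call with a gripper value outside its range is refused whole. "gripper" is the opening, from 0 (shut) to 1 (fully open), set as the call begins (left out, the last holds). The fingers move at their own pace and stop on an object; "grip_force" is the grip in N (left out, the last holds). Time passes only in rows, so rows that repeat a pose let the fingers close. It gives the time, the measured TCP pose, the force and the opening at its end, in the units of the state.
- sensors.observe(): the state, without advancing time (a new reading comes with each control period).
- read_camera(name): name is "scene" or "top" or "wrist"; returns a dict with "frame" (384x512x3 uint8, red, green, blue), "fx", "fy", "cx", "cy" (pixels), "extrinsics" (4x4, takes a point from world to camera coordinates). Camera axes: x right, y up, looking along -z (the intrinsics and any distortion apply to the point x, -y, -z); pixel columns grow to the right and rows downward; lengths in m; the calibration is good to about 2 mm. A picture is of the moment at which its call begins. There is no depth.
- hand_in(): hands the job in, once; it reports no verdict.
The state is a dict: "time": time; "qpos": joint angles; "qvel": joint speeds; "joint_efforts": joint torques, N m; "tool_pos": TCP position; "tool_rot": TCP orientation; "contact_force": force on the tool from outside, world axes, zero at the start; "torque": the same for the moment, N m; "opening": finger opening in m.
Only numpy, scipy, OpenCV 4.12 (cv2) and the standard library are available. Lean on these libraries where they do the work, as an engineer would, in place of code of your own. Each camera call takes 0.05 s, during which the arm holds its last target.

## Working session

There is one attempt and no reset: what is moved stays moved. The work goes in short steps, Python scripts to look and compute and a tool call to move; the robot and the scene stay as the last step left them, time stands still between calls to the robot, and variables do not carry over. Pictures are saved under pics/ and viewed, and the job is handed in when it is done.

Besides the shell and the picture viewer there is one more tool, called by a JSON object that holds its "name" and its "arguments", one argument or row to a line. send_rows: Moves the arm, as the interface text tells. Its arguments: {"type":"object","properties":{"motion":{"type":"array"},"gripper":{"type":"number"},"grip_force":{"type":"number"}},"required":["motion"]}

```bash
mkdir -p pics; python3 - <<'E'
from cell import sensors, read_camera
import cv2, json, numpy as np
print(sensors.observe())
for n in ["scene","top","wrist"]:
    c=read_camera(n); cv2.imwrite(f"pics/{n}0.png",c["frame"][:,:,::-1])
    np.savez(f"{n}0.npz",**{k:c[k] for k in c})
    print(n,c["fx"],c["fy"],c["cx"],c["cy"],np.round(c["extrinsics"],3).tolist(),[k for k in c])
E
```

```text
{'time': 0.0, 'qpos': array([ 1.16800457e+00,  3.42714308e-01,  1.52503589e+00, -1.39289651e-05,
        1.27536800e+00, -1.46002992e-01]), 'qvel': array([-1.04096841e-03,  8.81529262e-04,  4.51775296e-05,  1.37758688e-03,
        1.59918937e-03, -4.52174214e-04]), 'joint_efforts': array([ 6.36779569e-04, -4.31261230e+01, -2.44223320e+01,  7.16964249e-02,
        5.60149492e-02, -1.32702880e-04]), 'tool_pos': array([0.13317472, 0.50744608, 0.2510427 ]), 'tool_rot': array([-1.57230758e+00,  2.08766667e-04, -2.56784862e-01]), 'contact_force': array([0.72592145, 0.27700465, 0.10544173]), 'torque': array([-0.00650381,  0.05167234,  0.01501278]), 'opening': 0.0918468541635012}
scene 406.6651088406148 406.6651088406148 257.70355952728255 193.61385761293656 [[-0.591, 0.807, -0.012, 0.357], [-0.704, -0.508, 0.496, 0.38], [0.394, 0.302, 0.868, -1.679], [0.0, 0.0, 0.0, 1.0]] ['frame', 'fx', 'fy', 'cx', 'cy', 'extrinsics']
top 406.4614618565238 406.4614618565238 252.13861930728174 188.92243803901027 [[-0.02, -1.0, -0.01, 0.009], [0.991, -0.021, 0.135, -0.627], [-0.135, -0.008, 0.991, -1.326], [0.0, 0.0, 0.0, 1.0]] ['frame', 'fx', 'fy', 'cx', 'cy', 'extrinsics']
wrist 270.7725433225086 270.7725433225086 255.05392044117798 192.05054969463362 [[0.253, 0.967, -0.001, -0.525], [-0.921, 0.241, -0.305, 0.038], [-0.295, 0.078, 0.952, -0.392], [0.0, 0.0, 0.0, 1.0]] ['frame', 'fx', 'fy', 'cx', 'cy', 'extrinsics']
```

View pics/top0.png

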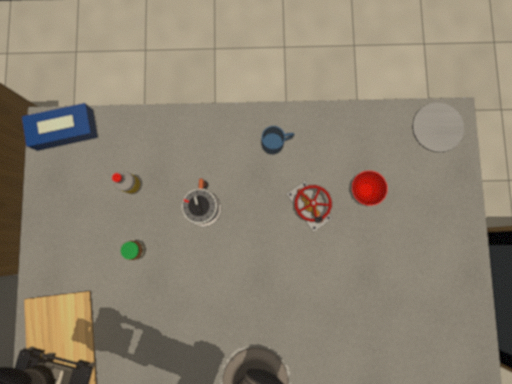

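View pics/scene0.png

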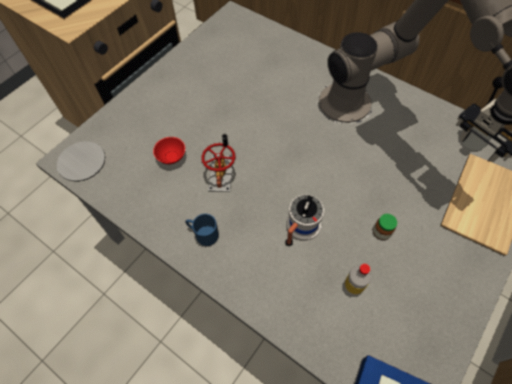

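View pics/wrist0.png

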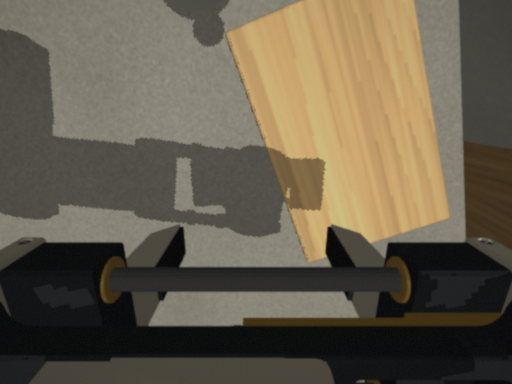

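Top view: filter at about (200,207), valve wheel at (312,204) with its dark handle near (318,219), bowl at (369,188), mug at (273,140), soap at (122,180), jar at (131,250). I'll zoom in.

```bash
cat > h.py <<'E'
import numpy as np, cv2
def load(n): return dict(np.load(n+".npz"))
def proj(c,p):
    E=c["extrinsics"]; q=E[:3,:3]@np.asarray(p,float)+E[:3,3]
    return np.array([c["cx"]+c["fx"]*q[0]/-q[2], c["cy"]+c["fy"]*(-q[1])/-q[2]])
def ray(c,uv):
    E=c["extrinsics"]; R=E[:3,:3]; o=-R.T@E[:3,3]
    d=R.T@np.array([(uv[0]-c["cx"])/c["fx"], -(uv[1]-c["cy"])/c["fy"], -1.0]); return o,d
def onz(c,uv,z):
    o,d=ray(c,uv); return o+d*(z-o[2])/d[2]
E
python3 - <<'E'
from h import *
a=load("top0")["frame"][:,:,::-1]; b=load("scene0")["frame"][:,:,::-1]
t=lambda im,x,y,w:cv2.resize(im[y:y+w,x:x+w],(400,400),interpolation=cv2.INTER_CUBIC)
o=np.hstack([t(a,175,180,50),t(a,285,177,60)]);cv2.imwrite("pics/ztop.png",o)
o=np.hstack([t(b,275,185,60),t(b,190,130,70)]);cv2.imwrite("pics/zscene.png",o)
E
```

```text
(no output)
```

View pics/ztop.png

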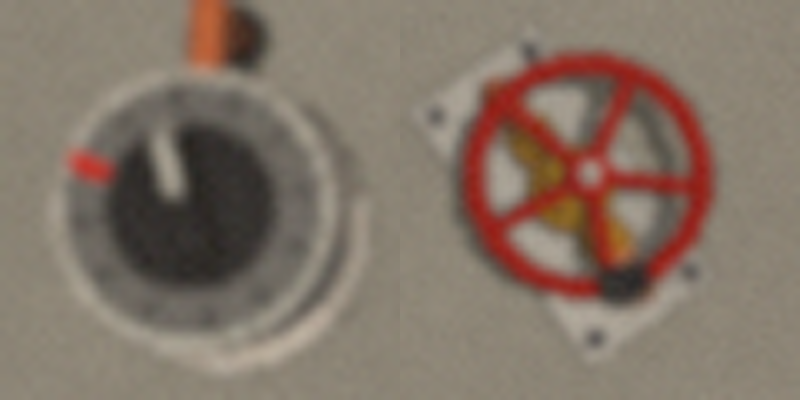

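View pics/zscene.png

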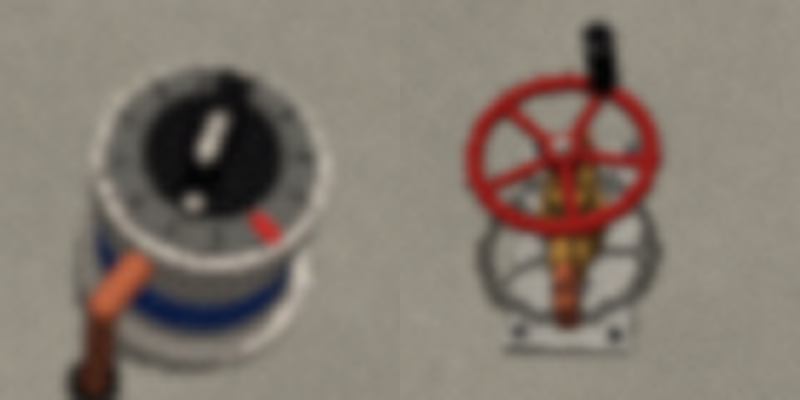

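```bash
python3 - <<'E'
from h import *
t=load("top0"); s=load("scene0")
P=lambda x,y,ox,oy,k:((x+.5)/k-.5+ox,(y+.5)/k-.5+oy)
k8=8;k6=400/60;k7=400/70
def show(n,*a): print(n,*[np.round(x,4) for x in a])
show("head c top",onz(t,P(195,203,175,180,8),.117)); show("head c scene",onz(s,P(212,165,275,185,k6),.117))
show("disc c top",onz(t,P(190,207,175,180,8),.127)); show("disc c scene",onz(s,P(213,155,275,185,k6),.127))
show("mark inner",onz(t,P(110,178,175,180,8),.12),onz(s,P(257,213,275,185,k6),.12))
show("pointer scene",onz(s,P(193,205,275,185,k6),.127))
show("stripe outer, inner on bartop",onz(t,P(160,130,175,180,8),.127),onz(t,P(178,198,175,180,8),.163),onz(s,P(222,110,275,185,k6),.163),onz(s,P(205,163,275,185,k6),.163))
show("wheel c",onz(t,P(589-400,174,285,177,k6),.105),onz(s,P(563-400,155,190,130,k7),.105))
show("handle top",onz(t,P(624-400,278,285,177,k6),.161),onz(s,P(598-400,32,190,130,k7),.161))
for n,uv,z in [("mug",(272,140),.09),("soap",(117,178),.17),("bowl",(369,188),.05),("jar",(130,250),.08)]: show(n,onz(t,uv,z))
E
```

```text
head c top [0.5689 0.1655 0.117 ]
head c scene [0.5705 0.17   0.117 ]
disc c top [0.5664 0.1661 0.127 ]
disc c scene [0.5706 0.1695 0.127 ]
mark inner [0.5793 0.1987 0.12  ] [0.5811 0.2018 0.12  ]
pointer scene [0.5986 0.1763 0.127 ]
stripe outer, inner on bartop [0.5971 0.1779 0.127 ] [0.5664 0.1656 0.163 ] [0.5661 0.1677 0.163 ] [0.5942 0.1764 0.163 ]
wheel c [ 0.5699 -0.1972  0.105 ] [ 0.5707 -0.1946  0.105 ]
handle top [ 0.5164 -0.2033  0.161 ] [ 0.5158 -0.2051  0.161 ]
mug [ 0.7819 -0.0727  0.09  ]
soap [0.652 0.41  0.17 ]
bowl [ 0.6207 -0.3939  0.05  ]
jar [0.4316 0.3931 0.08  ]
```

Both views agree to about 4 mm. The dial axis is near (0.569, 0.168), with the bar at about 0.31 rad and the mark at about 1.26 rad. I'll move above the dial next.

{"name": "send_rows", "arguments": {
  "motion": [
    [[0.06, -0.003, -0.027, -5], [0.11, -0.006, -0.047, -10], [0.16, -0.01, -0.069, -15], [0.21, -0.013, -0.09, -20], [0.255, -0.016, -0.109, -25], [0.3, -0.02, -0.129, -30], [0.345, -0.02, -0.148, -32.5], [0.385, -0.02, -0.165, -32.5]]
  ],
  "gripper": 1
}}

```text
time: 0.95
tool_pos: [0.4496, 0.2606, 0.2713]
tool_rot: [-1.571, 0.001, 0.312]
contact_force: [0.6, 1.4, 0.3]
opening: 0.0921
```

```bash
cat >> h.py <<'E'
from scipy.spatial.transform import Rotation as Ro
def plan(target,yaw=None):
    """tool shift and twist from measured pose to TCP target"""
    from cell import sensors
    s=sensors.observe(); R=Ro.from_euler("xyz",s["tool_rot"])
    d=R.inv().apply(np.asarray(target)-s["tool_pos"])
    y=s["tool_rot"][2]
    tw=0 if yaw is None else -np.degrees((yaw-y+np.pi)%(2*np.pi)-np.pi)
    print("t",round(s["time"],2),"pos",np.round(s["tool_pos"],4),"rot",np.round(s["tool_rot"],4),"F",np.round(s["contact_force"],1),"op",round(s["opening"],4),"q",np.round(s["qpos"],2))
    print("shift",np.round(d,4),"twist",round(tw,2)); return d,tw
E
python3 - <<'E'
from h import *
plan([.569,.168,.272],.31)
E
```

```text
t 0.95 pos [0.4496 0.2606 0.2713] rot [-1.5715e+00  6.0000e-04  3.1160e-01] F [0.6 1.4 0.3] op 0.0921 q [ 0.38  0.32  1.5  -0.    1.32 -1.5 ]
shift [ 0.0853 -0.0007 -0.1247] twist 0.09
```

{"name": "send_rows", "arguments": {
  "motion": [
    [[0.025, 0, -0.037, 0], [0.05, 0, -0.073, 0], [0.07, 0, -0.1, 0], [0.085, 0, -0.125, 0], [0.085, 0, -0.125, 0]]
  ]
}}

```text
time: 1.45
tool_pos: [0.571, 0.1648, 0.2702]
tool_rot: [-1.572, 0.001, 0.308]
contact_force: [-0.3, -0.1, -0.5]
opening: 0.0913
```

```bash
cat >> h.py <<'E'
def snap(n,tag):
    from cell import read_camera
    c=read_camera(n); np.savez(f"{n}{tag}.npz",**c); cv2.imwrite(f"pics/{n}{tag}.png",c["frame"][:,:,::-1]); return c
E
python3 - <<'E'
from h import *
c=snap("wrist","1")
plan([.569,.168,.160],.31)
E
```

```text
t 1.5 pos [0.5695 0.1663 0.2703] rot [-1.5712  0.002   0.309 ] F [-0.4  0.2 -0.2] op 0.0918 q [ 0.16  0.46  1.29 -0.    1.39 -1.72]
shift [0.0002 0.1103 0.0018] twist -0.06
```

View pics/wrist1.png

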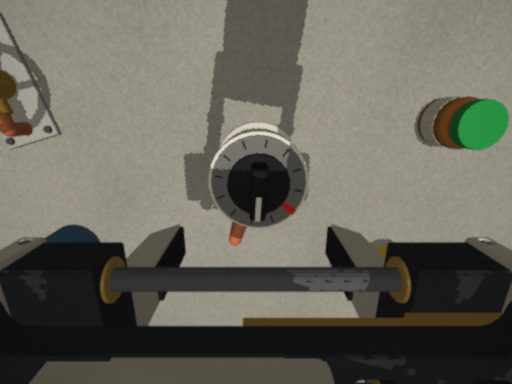

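The wrist view shows the dial centred at about (259,182), with its white pointer down to about (258,221) and the red mark at about (288,208). Now to measure them.

```bash
python3 - <<'E'
from h import *
c=load("wrist1"); f=c["frame"]; z=f[115:255,190:330]
cv2.imwrite("pics/zw1.png",cv2.resize(z[:,:,::-1],None,fx=4.2,fy=4.2,interpolation=cv2.INTER_CUBIC))
hsv=cv2.cvtColor(f,cv2.COLOR_RGB2HSV)
m=((hsv[:,:,1]>120)&((hsv[:,:,0]<8)|(hsv[:,:,0]>172))).astype(np.uint8); m[:, :265]=0;m[:190]=0;m[225:]=0;m[:,310:]=0
ys,xs=np.nonzero(m); print(len(xs)); 
g=np.array([onz(c,(x,y),.12)[:2] for x,y in zip(xs,ys)])
ctr=np.array([.569,.168])
r=np.hypot(*(g-ctr).T); print("mark mean",g.mean(0),"r range",r.min(),r.max())
# dark disc
d=((f.max(2)<60)).astype(np.uint8); d[:150]=0;d[225:]=0;d[:,:215]=0;d[:,305:]=0
n,l,st,ce=cv2.connectedComponentsWithStats(d); i=1+st[1:,4].argmax(); print(st[i],ce[i])
E
```

```text
94
mark mean [0.58389385 0.20830014] r range 0.034901005483555535 0.05106163011162201
[ 226  153   65   72 3081] [258.10191496 184.17689062]
```

View pics/zw1.png

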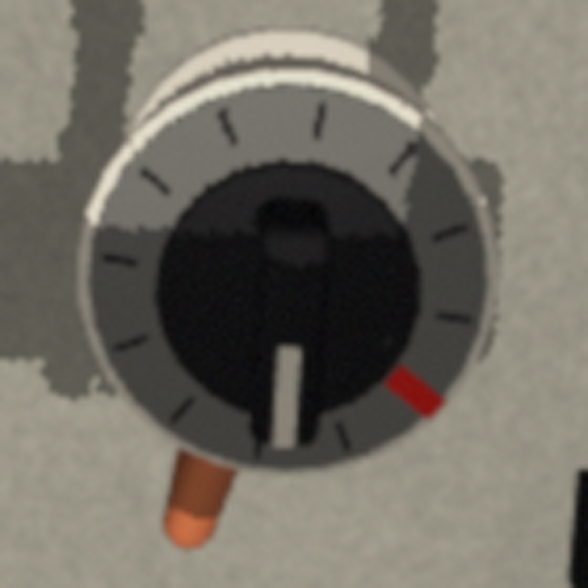

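```bash
python3 - <<'E'
from h import *
c=load("wrist1"); P=lambda x,y:(190+(x+.5)/4.2-.5,115+(y+.5)/4.2-.5)
ctr=onz(c,P(288,289),.127);print("disc c",ctr, "r",[np.hypot(*(onz(c,P(*q),.127)-ctr)[:2]) for q in[(157,289),(418,289),(288,162)]])
h=onz(c,P(288,270),.117);print("rim c",h)
a=onz(c,P(289,347),.163);b=onz(c,P(284,447),.163);print("stripe",a,b,np.arctan2(*(b-a)[1::-1]),np.arctan2(*(b-ctr)[1::-1]))
for z in(.118,.12,.122):
  p=onz(c,P(394,373),z);q=onz(c,P(434,410),z);
  for C in(ctr,h,np.array([.569,.168,0])): print("mark",z,p[:2],np.arctan2(*(p-C)[1::-1]),np.hypot(*(p-C)[:2]),"outer",np.arctan2(*(q-C)[1::-1]),np.hypot(*(q-C)[:2]))
E
```

```text
disc c [0.56528501 0.16717954 0.127     ] r [np.float64(0.03313162405483092), np.float64(0.032866962643149145), np.float64(0.032234320975943254)]
rim c [0.56306529 0.16656401 0.117     ]
stripe [0.56840185 0.16805872 0.163     ] [0.59187681 0.17442614 0.163     ] 0.26486983684227483 0.2660521320294654
mark 0.118 [0.58128933 0.20219912] 1.1421275261202914 0.038503368880935716 outer 1.135066057205457 0.05389756075219967
mark 0.118 [0.58128933 0.20219912] 1.0980648458563744 0.040024696339939395 outer 1.1034384986268344 0.05542016876215944
mark 0.118 [0.58128933 0.20219912] 1.2258193469221015 0.03634016170673357 outer 1.1935730393396131 0.05167418141136941
mark 0.12 [0.58065862 0.20176736] 1.152541772486868 0.037850564546487525 outer 1.1424333396172281 0.05313362726093543
mark 0.12 [0.58065862 0.20176736] 1.1073383059157407 0.03935480432766465 outer 1.1101556270374369 0.05464403039991981
mark 0.12 [0.58065862 0.20176736] 1.238347629076115 0.035723351364383864 outer 1.202123894799351 0.050934866962765286
mark 0.122 [0.58002791 0.20133559] 1.1633203324230144 0.03720200915858652 outer 1.1500151342106633 0.05237266173556982
mark 0.122 [0.58002791 0.20133559] 1.116932077302323 0.03868841374203024 outer 1.1170659962986014 0.053870428544479945
mark 0.122 [0.58002791 0.20133559] 1.2513140274385937 0.03511234455538729 outer 1.2109259700875252 0.050199386261103984
```

Best estimate: centre (0.567, 0.1675), bar at 0.265 rad, mark at about 1.19 rad. I'll descend with the jaws aligned to the bar.

```bash
python3 - <<'E'
from h import *
plan([.567,.1675,.158],.265)
E
```

```text
t 1.5 pos [0.5695 0.1663 0.2703] rot [-1.5712  0.002   0.309 ] F [-0.4  0.2 -0.2] op 0.0918 q [ 0.16  0.46  1.29 -0.    1.39 -1.72]
shift [-0.0018  0.1123  0.0019] twist 2.52
```

{"name": "send_rows", "arguments": {
  "motion": [
    [[-0.002, 0.03, 0.002, 2.5], [-0.002, 0.06, 0.002, 2.5], [-0.002, 0.09, 0.002, 2.5], [-0.002, 0.112, 0.002, 2.5], [-0.002, 0.112, 0.002, 2.5], [-0.002, 0.112, 0.002, 2.5]]
  ]
}}

```text
time: 2.1
tool_pos: [0.5664, 0.1683, 0.1589]
tool_rot: [-1.571, 0.002, 0.266]
contact_force: [0.9, 0.1, 0.3]
opening: 0.0916
```

{"name": "send_rows", "arguments": {
  "motion": [
    [[0, 0, 0, 0], [0, 0, 0, 0], [0, 0, 0, 0], [0, 0, 0, 0], [0, 0, 0, 0], [0, 0, 0, 0], [0, 0, 0, 0], [0, 0, 0, 0]]
  ],
  "gripper": 0,
  "grip_force": 15
}}

```text
time: 2.9
tool_pos: [0.5664, 0.1683, 0.1589]
tool_rot: [-1.571, 0.002, 0.266]
contact_force: [0.4, -0.1, 0.6]
opening: 0.0326
```

```bash
python3 - <<'E'
from h import *
plan([.567,.1675,.158],1.19)
snap("wrist","2")
E
```

```text
t 2.9 pos [0.5664 0.1683 0.1589] rot [-1.5711  0.0022  0.2662] F [ 0.4 -0.1  0.6] op 0.0326 q [ 0.16  0.55  1.46 -0.    1.13 -1.68]
shift [ 0.0004  0.0009 -0.0009] twist -52.93
```

View pics/wrist2.png

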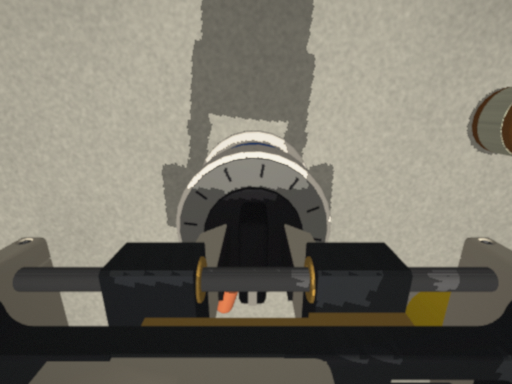

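The fingers are still closing at 33 mm, with the bar centred between them. I'll let them finish.

{"name": "send_rows", "arguments": {
  "motion": [
    [[0, 0, 0, 0], [0, 0, 0, 0], [0, 0, 0, 0], [0, 0, 0, 0], [0, 0, 0, 0]]
  ]
}}

```text
time: 3.45
tool_pos: [0.5668, 0.167, 0.1589]
tool_rot: [-1.573, 0.002, 0.266]
contact_force: [0.5, -4.5, 0.1]
opening: 0.0159
```

{"name": "send_rows", "arguments": {
  "motion": [
    [[0, 0, 0, -7], [0, 0, 0, -14], [0, 0, 0, -21], [0, 0, 0, -28], [0, 0, 0, -35], [0, 0, 0, -42], [0, 0, 0, -48], [0, 0, 0, -53]]
  ]
}}

```text
time: 4.25
tool_pos: [0.5674, 0.1662, 0.1589]
tool_rot: [-1.572, 0.004, 1.195]
contact_force: [2.9, -2.4, -1.9]
opening: 0.0162
```

{"name": "send_rows", "arguments": {
  "motion": [
    [[0, 0, 0, 0], [0, 0, 0, 0]]
  ]
}}

```text
time: 4.45
tool_pos: [0.5675, 0.1662, 0.1589]
tool_rot: [-1.572, 0.004, 1.193]
contact_force: [0.1, -1.2, -0.5]
opening: 0.0159
```

{"name": "send_rows", "arguments": {
  "motion": [
    [[0, 0, 0, 0], [0, 0, 0, 0], [0, 0, 0, 0], [0, 0, 0, 0], [0, 0, 0, 0], [0, 0, 0, 0]]
  ],
  "gripper": 1
}}

```text
time: 5.05
tool_pos: [0.5674, 0.1662, 0.1588]
tool_rot: [-1.572, 0.004, 1.192]
contact_force: [0.5, 0.3, -0.2]
opening: 0.0591
```

```bash
python3 - <<'E'
from h import *
plan([.567,.1675,.27],None)
E
```

```text
t 5.05 pos [0.5674 0.1662 0.1588] rot [-1.5718  0.0038  1.1925] F [ 0.5  0.3 -0.2] op 0.0591 q [ 0.16  0.55  1.46 -0.    1.13 -2.6 ]
shift [ 0.0006 -0.1112  0.0007] twist 0
```

{"name": "send_rows", "arguments": {
  "motion": [
    [[0, -0.02, 0, 0], [0, -0.05, 0, 0], [0, -0.08, 0, 8], [0, -0.111, 0, 16], [0, -0.111, 0, 24], [0, -0.111, 0, 32], [0, -0.111, 0, 40], [0, -0.111, 0, 48]]
  ]
}}

```text
time: 5.85
tool_pos: [0.5674, 0.1666, 0.2699]
tool_rot: [-1.574, 0.002, 0.349]
contact_force: [-0.1, -1.1, 0.3]
opening: 0.0917
```

```bash
python3 - <<'E'
from h import *
c=snap("wrist","3"); t=snap("top","3"); s=snap("scene","3")
t0=lambda im,x,y,w:cv2.resize(im[y:y+w,x:x+w,::-1],(400,400),interpolation=cv2.INTER_CUBIC)
cv2.imwrite("pics/z3.png",np.hstack([t0(c["frame"],200,125,120),t0(s["frame"],275,185,60)]))
plan([.567,.1675,.27],None)
E
```

```text
t 6.0 pos [0.5674 0.1666 0.2699] rot [-1.5743  0.0018  0.3577] F [-0.4 -1.3  0.6] op 0.092 q [ 0.16  0.45  1.3  -0.    1.39 -1.77]
shift [-0.0001 -0.0002  0.001 ] twist 0
```

View pics/z3.png

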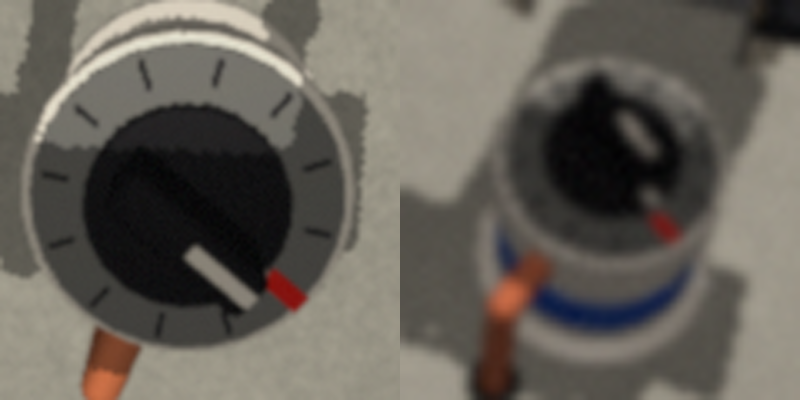

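The pointer now visibly meets the red mark in the scene view: pointer at about (648,200) and mark at about (663,225) in the crop. I'll check the angles.

```bash
python3 - <<'E'
from h import *
c=load("wrist3"); s=load("scene3")
P=lambda x,y,ox,oy,k:(ox+(x+.5)/k-.5,oy+(y+.5)/k-.5)
w=lambda x,y,z:onz(c,P(x,y,200,125,400/120),z)[:2]
v=lambda x,y,z:onz(s,P(x-400,y,275,185,400/60),z)[:2]
A=lambda d:np.arctan2(d[1],d[0])
dc=w(188,205,.127); print("disc c",dc)
a,b=w(190,252,.163),w(250,303,.163); print("stripe",a,b,"ang",A(b-a))
for z in(.119,.121):
  p,q=w(272,277,z),w(300,303,z); print("mark",p,q,"own dir",A(q-p),"from axis",A(p-[.567,.167]),A(q-[.567,.167]),"from disc c",A(p-dc),A(q-dc))
C=v(613,152,.127); print("scene: disc c",C,"ptr",A(v(648,200,.127)-C),"mark",A(v(652,212,.12)-C),A(v(676,238,.12)-C), "stripe",A(v(655,155,.163)-v(622,118,.163)))
print("ring c scene from head", v(608,162,.117))
E
```

```text
disc c [0.56525527 0.16736558]
stripe [0.56808359 0.16900102] [0.57675171 0.19055274] ang 1.1883942166531014
mark [0.5815054  0.20344487] [0.58702379 0.21588308] own dir 1.1532235009282021 from axis 1.1920071782429293 1.1820191125948232 from disc c 1.1476093280264428 1.1490459208755015
mark [0.58085274 0.20299439] [0.58633234 0.21534517] own dir 1.1532235009281988 from axis 1.203410858783647 1.1903920283762774 from disc c 1.1581533976939344 1.1568823101097765
scene: disc c [0.56925927 0.16864477] ptr 1.1599962902295398 mark 1.179970792275903 1.2137921874757651 stripe 1.2551313497172294
ring c scene from head [0.57025179 0.16753132]
```

The dial is within about 0.05 rad of the mark and the tolerance is 0.117, so it stays. On to the valve.

{"name": "send_rows", "arguments": {
  "motion": [
    [[-0.012, 0, -0.022, 2], [-0.035, 0, -0.065, 5], [-0.058, 0, -0.107, 9], [-0.08, 0, -0.149, 13], [-0.103, 0, -0.191, 17], [-0.126, 0, -0.234, 20.5], [-0.149, 0, -0.276, 20.5], [-0.165, 0, -0.306, 20.5]]
  ]
}}

```text
time: 6.8
tool_pos: [0.5192, -0.1806, 0.2713]
tool_rot: [-1.575, 0.0, 0.002]
contact_force: [0.9, -0.5, -0.0]
opening: 0.0916
```

{"name": "send_rows", "arguments": {
  "motion": [
    [[-0.021, 0.005, -0.018, 0], [-0.021, 0.01, -0.018, 0], [-0.021, 0.01, -0.018, 0]]
  ]
}}

```text
time: 7.1
tool_pos: [0.4979, -0.1988, 0.2609]
tool_rot: [-1.574, 0.001, 0.003]
contact_force: [-0.1, 0.1, -0.0]
opening: 0.0921
```

```bash
python3 - <<'E'
from h import *
c=snap("wrist","4");plan([.516,-.204,.150],0)
E
```

```text
t 7.15 pos [ 0.4984 -0.1983  0.2613] rot [-1.5748e+00  4.0000e-04  3.9000e-03] F [ 0.2  0.1 -0.3] op 0.0919 q [-0.52  0.36  1.48 -0.    1.31 -2.09]
shift [ 0.0176  0.1113 -0.0054] twist 0.23
```

View pics/wrist4.png

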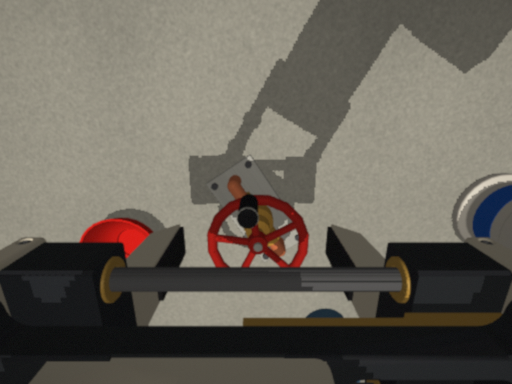

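The handle top shows at about (247,217) and the hub nut at about (258,246).

```bash
python3 - <<'E'
from h import *
c=load("wrist4")
print("handle",onz(c,(247,217),.161),"hub",onz(c,(258,246),.116))
for u,v in [(208,240),(307,240),(257,197)]: print("rim",onz(c,(u,v),.107))
z=c["frame"][180:290,190:330,::-1]; cv2.imwrite("pics/z4.png",cv2.resize(z,None,fx=4,fy=4,interpolation=cv2.INTER_CUBIC))
E
```

```text
handle [ 0.51318716 -0.20596794  0.161     ] hub [ 0.56835672 -0.19501214  0.116     ]
rim [ 0.56572268 -0.25405554  0.107     ]
rim [ 0.56507796 -0.13714774  0.107     ]
rim [ 0.51178542 -0.19646762  0.107     ]
```

View pics/z4.png

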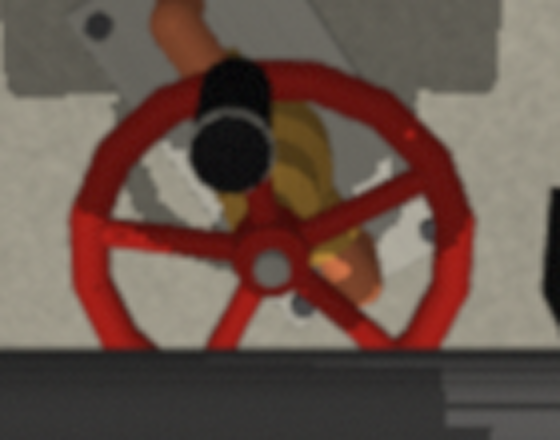

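Handle (0.5137, -0.2055), hub (0.5685, -0.195), radius 55.8 mm against the stated 55. I'll descend and grip.

```bash
python3 - <<'E'
from h import *
plan([.514,-.205,.150],0)
E
```

```text
t 7.15 pos [ 0.4984 -0.1983  0.2613] rot [-1.5748e+00  4.0000e-04  3.9000e-03] F [ 0.2  0.1 -0.3] op 0.0919 q [-0.52  0.36  1.48 -0.    1.31 -2.09]
shift [ 0.0156  0.1113 -0.0063] twist 0.23
```

{"name": "send_rows", "arguments": {
  "motion": [
    [[0.016, 0.03, -0.006, 0], [0.016, 0.06, -0.006, 0], [0.016, 0.09, -0.006, 0], [0.016, 0.111, -0.006, 0], [0.016, 0.111, -0.006, 0], [0.016, 0.111, -0.006, 0]]
  ]
}}

```text
time: 7.75
tool_pos: [0.5152, -0.204, 0.1509]
tool_rot: [-1.575, -0.0, 0.006]
contact_force: [-0.7, -0.5, 0.1]
opening: 0.0923
```

{"name": "send_rows", "arguments": {
  "motion": [
    [[0, 0, 0, 0], [0, 0, 0, 0], [0, 0, 0, 0], [0, 0, 0, 0], [0, 0, 0, 0], [0, 0, 0, 0], [0, 0, 0, 0], [0, 0, 0, 0]]
  ],
  "gripper": 0,
  "grip_force": 30
}}

```text
time: 8.55
tool_pos: [0.5152, -0.204, 0.1509]
tool_rot: [-1.575, 0.0, 0.006]
contact_force: [-0.1, -0.2, -0.5]
opening: 0.0328
```

{"name": "send_rows", "arguments": {
  "motion": [
    [[0, 0, 0, 0], [0, 0, 0, 0], [0, 0, 0, 0], [0, 0, 0, 0], [0, 0, 0, 0]]
  ]
}}

```text
time: 9.05
tool_pos: [0.5152, -0.2042, 0.1509]
tool_rot: [-1.575, 0.0, 0.006]
contact_force: [-0.6, -2.2, -1.2]
opening: 0.0193
```

Gripped at 19.3 mm. The stop is at least 2 rad away, so the first 100° clockwise is safe. I'll write a helper that prints the rows.

```bash
cat >> h.py <<'E'
C=np.array([.5695,-.195]); RR=.0548
def arc(degs,C=C,r=RR,z=.1505):
    from cell import sensors
    s=sensors.observe(); p=s["tool_pos"]; a0=np.arctan2(*(p[:2]-C)[::-1])
    print("t",round(s["time"],2),"ang",round(np.degrees(a0),2),"r",round(np.hypot(*(p[:2]-C)),4),"F",np.round(s["contact_force"],1),"op",round(s["opening"],4),"yaw",round(s["tool_rot"][2],3),"q6",round(s["qpos"][5],2),"z",round(p[2],4))
    R=Ro.from_euler("xyz",s["tool_rot"])
    out=[]
    for d in degs:
        a=a0+np.radians(d); out.append([round(float(x),4) for x in R.inv().apply(np.r_[C+r*np.array([np.cos(a),np.sin(a)]),z]-p)]+[0])
    print([out])
E
python3 -c "
from h import *
arc([-6,-18,-31,-44,-58,-72,-86,-100])"
```

```text
t 9.05 ang -170.39 r 0.0551 F [-0.6 -2.2 -1.2] op 0.0193 yaw 0.006 q6 -2.09 z 0.1509
[[[-0.0003, 0.0004, 0.0058, 0], [0.0002, 0.0003, 0.0172, 0], [0.0035, 0.0003, 0.0292, 0], [0.0093, 0.0002, 0.0401, 0], [0.0182, 0.0002, 0.0501, 0], [0.0293, 0.0001, 0.0576, 0], [0.0418, 0.0001, 0.0622, 0], [0.0551, 0.0001, 0.0637, 0]]]
```

{"name": "send_rows", "arguments": {
  "motion": [
    [[-0.0005, 0, 0.006, 0], [0, 0, 0.017, 0], [0.0035, 0, 0.029, 0], [0.0095, 0, 0.04, 0], [0.018, 0, 0.05, 0], [0.0295, 0, 0.0575, 0], [0.042, 0, 0.062, 0], [0.055, 0, 0.0635, 0]]
  ]
}}

```text
time: 9.85
tool_pos: [0.5703, -0.1408, 0.1508]
tool_rot: [-1.579, 0.001, 0.007]
contact_force: [-3.0, -15.3, -0.4]
opening: 0.0197
```

```bash
python3 -c "
from h import *
arc([-5,-10,-15,-20,-25]); snap('top','5'); snap('scene','5'); snap('wrist','5')"
```

```text
t 9.85 ang 89.16 r 0.0542 F [ -3.  -15.3  -0.4] op 0.0197 yaw 0.007 q6 -1.94 z 0.1508
[[[0.0048, 0.0003, 0.0002, 0], [0.0095, 0.0003, -0.0005, 0], [0.0142, 0.0003, -0.0016, 0], [0.0187, 0.0003, -0.0032, 0], [0.0231, 0.0004, -0.0051, 0]]]
```

View pics/wrist5.png

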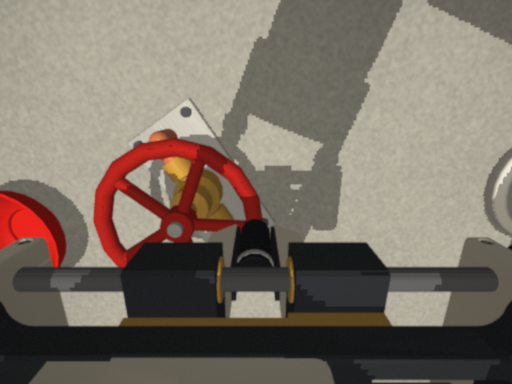

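```bash
python3 -c "
from h import *
c=load('wrist5'); print(onz(c,(175,229),.116), onz(c,(257,258),.161))
arc([-5,-10],C=np.array([.5693,-.1963]),r=.055)"
```

```text
[ 0.56897251 -0.19536804  0.116     ] [ 0.56325377 -0.1392813   0.161     ]
t 10.0 ang 87.93 r 0.0554 F [ 2.1 -9.4 -0.8] op 0.0195 yaw 0.007 q6 -1.94 z 0.1509
[[[0.0048, 0.0004, -0.0008, 0], [0.0095, 0.0004, -0.0017, 0]]]
```

{"name": "send_rows", "arguments": {
  "motion": [
    [[0.005, 0, -0.001, 0], [0.0095, 0, -0.002, 0], [0.0095, 0, -0.002, 0]]
  ]
}}

```text
time: 10.3
tool_pos: [0.581, -0.1422, 0.1509]
tool_rot: [-1.579, -0.001, 0.008]
contact_force: [-0.3, -4.7, 0.8]
opening: 0.0197
```

```bash
python3 -c "
from h import *
arc([-5,-10,-14,-14],C=np.array([.5693,-.1963]),r=.055)"
```

```text
t 10.3 ang 77.78 r 0.0554 F [-0.3 -4.7  0.8] op 0.0197 yaw 0.008 q6 -1.94 z 0.1509
[[[0.0046, 0.0004, -0.0016, 0], [0.0091, 0.0004, -0.0033, 0], [0.0125, 0.0004, -0.0049, 0], [0.0125, 0.0004, -0.0049, 0]]]
```

{"name": "send_rows", "arguments": {
  "motion": [
    [[0.0045, 0, -0.0016, 0], [0.009, 0, -0.0035, 0], [0.011, 0, -0.0043, 0], [0.011, 0, -0.0043, 0]]
  ]
}}

```text
time: 10.7
tool_pos: [0.592, -0.1458, 0.1508]
tool_rot: [-1.578, -0.0, 0.008]
contact_force: [-2.0, -1.3, 1.8]
opening: 0.0193
```

```bash
python3 -c "
from h import *
arc([-5,-10,-14,-14],C=np.array([.5693,-.1965]),r=.055)"
```

```text
t 10.7 ang 65.93 r 0.0555 F [-2.  -1.3  1.8] op 0.0193 yaw 0.008 q6 -1.94 z 0.1508
[[[0.004, 0.0004, -0.0027, 0], [0.0081, 0.0004, -0.0052, 0], [0.0112, 0.0004, -0.0075, 0], [0.0112, 0.0004, -0.0075, 0]]]
```

{"name": "send_rows", "arguments": {
  "motion": [
    [[0.004, 0, -0.0027, 0], [0.008, 0, -0.0052, 0], [0.011, 0, -0.0075, 0], [0.011, 0, -0.0075, 0]]
  ]
}}

```text
time: 11.1
tool_pos: [0.6039, -0.1532, 0.1509]
tool_rot: [-1.578, -0.002, 0.008]
contact_force: [0.6, 0.7, 0.7]
opening: 0.0192
```

```bash
python3 -c "
from h import *
arc([-5,-10,-14,-14],C=np.array([.5693,-.1965]),r=.055)"
```

```text
t 11.1 ang 51.4 r 0.0554 F [0.6 0.7 0.7] op 0.0192 yaw 0.008 q6 -1.94 z 0.1509
[[[0.0033, 0.0004, -0.0035, 0], [0.0066, 0.0004, -0.007, 0], [0.009, 0.0005, -0.01, 0], [0.009, 0.0005, -0.01, 0]]]
```

{"name": "send_rows", "arguments": {
  "motion": [
    [[0.0033, 0, -0.0035, 0], [0.0066, 0, -0.007, 0], [0.009, 0, -0.01, 0], [0.01, 0, -0.0115, 0]]
  ]
}}

```text
time: 11.5
tool_pos: [0.6146, -0.1647, 0.1509]
tool_rot: [-1.577, -0.003, 0.008]
contact_force: [-0.1, 3.3, 0.8]
opening: 0.0199
```

```bash
python3 -c "
from h import *
arc([-5,-10,-14,-17],C=np.array([.5693,-.1965]),r=.055)"
```

```text
t 11.5 ang 35.07 r 0.0553 F [-0.1  3.3  0.8] op 0.0199 yaw 0.008 q6 -1.96 z 0.1509
[[[0.0023, 0.0004, -0.0042, 0], [0.0045, 0.0005, -0.0085, 0], [0.006, 0.0005, -0.0121, 0], [0.0069, 0.0005, -0.0148, 0]]]
```

{"name": "send_rows", "arguments": {
  "motion": [
    [[0.0023, 0, -0.0042, 0], [0.0045, 0, -0.0085, 0], [0.006, 0, -0.012, 0], [0.006, 0, -0.013, 0]]
  ]
}}

```text
time: 11.9
tool_pos: [0.6176, -0.1671, 0.1507]
tool_rot: [-1.559, 0.007, 0.01]
contact_force: [-12.3, 40.7, 16.2]
opening: 0.0192
```

```bash
python3 -c "
from h import *
arc([-5,-10,-14,-15],C=np.array([.5693,-.1965]),r=.055)"
```

```text
t 11.9 ang 31.28 r 0.0566 F [-12.3  40.7  16.2] op 0.0192 yaw 0.01 q6 -1.97 z 0.1507
[[[0.0009, 0.0001, -0.005, 0], [0.0028, 0.0, -0.0094, 0], [0.0041, -0.0, -0.0131, 0], [0.0043, -0.0, -0.014, 0]]]
```

Force jumps to 43 N tangentially at about 32°, so this is the stop, after about 2.75 rad. I'll hold there with a light press.

{"name": "send_rows", "arguments": {
  "motion": [
    [[0.001, 0, -0.002, 0], [0.001, 0, -0.002, 0], [0.001, 0, -0.002, 0], [0.001, 0, -0.002, 0]]
  ]
}}

```text
time: 12.3
tool_pos: [0.6175, -0.1665, 0.1508]
tool_rot: [-1.555, 0.011, 0.011]
contact_force: [-6.0, 12.0, 6.5]
opening: 0.0199
```

```bash
python3 -c "
from h import *
arc([0]);snap('wrist','6');snap('top','6')"
```

```text
t 12.3 ang 30.7 r 0.0558 F [-6.  12.   6.5] op 0.0199 yaw 0.011 q6 -1.97 z 0.1508
[[[-0.0009, 0.0003, -0.0005, 0]]]
```

{"name": "send_rows", "arguments": {
  "motion": [
    [[0, 0, 0, 0], [0, 0, 0, 0]]
  ]
}}

```text
time: 12.6
tool_pos: [0.6174, -0.1663, 0.1509]
tool_rot: [-1.554, 0.011, 0.012]
contact_force: [-2.0, 4.5, 2.2]
opening: 0.0192
```

```bash
python3 -c "
from h import *
arc([0],C=np.array([.5693,-.1965]))
s=__import__('cell').sensors.observe(); print(s['tool_pos'],s['tool_rot'])"
```

```text
t 12.6 ang 32.16 r 0.0568 F [-2.   4.5  2.2] op 0.0192 yaw 0.012 q6 -1.97 z 0.1509
[[[-0.0017, 0.0004, -0.001, 0]]]
[ 0.61735554 -0.16628236  0.15088725] [-1.55447442  0.01091389  0.01177799]
```

View pics/wrist6.png

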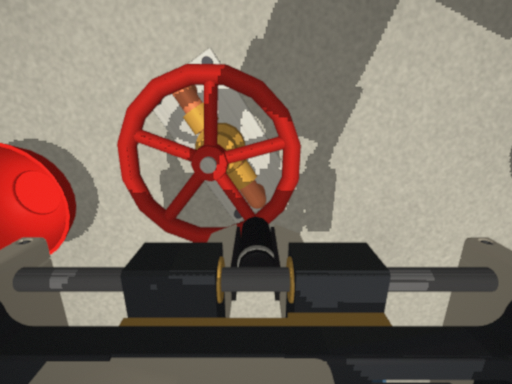

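Closed reference: TCP (0.6174, -0.1663), angle about 32°, force now relaxed. Two full turns bring the handle back to this same spot. The refit centre is (0.5697, -0.1962). Opening now.

```bash
cat >> h.py <<'E'
C2=np.array([.5697,-.1962])
def op(d=(7,20,34,48,62,76,90,104)): arc(d,C=C2,r=.055)
E
python3 -c "
from h import *
op()"
```

```text
t 12.6 ang 32.12 r 0.0563 F [-2.   4.5  2.2] op 0.0192 yaw 0.012 q6 -1.97 z 0.1509
[[[-0.0049, 0.0005, 0.0048, 0], [-0.0137, 0.0008, 0.0136, 0], [-0.0251, 0.001, 0.0207, 0], [-0.0379, 0.0012, 0.0247, 0], [-0.0513, 0.0014, 0.0255, 0], [-0.0645, 0.0015, 0.0231, 0], [-0.0767, 0.0015, 0.0175, 0], [-0.0872, 0.0015, 0.0092, 0]]]
```

{"name": "send_rows", "arguments": {
  "motion": [
    [[-0.005, 0.0005, 0.005, 0], [-0.0137, 0.0008, 0.0136, 0], [-0.025, 0.001, 0.0207, 0], [-0.038, 0.001, 0.0247, 0], [-0.0513, 0.001, 0.0255, 0], [-0.0645, 0.001, 0.023, 0], [-0.0767, 0.001, 0.0175, 0], [-0.087, 0.001, 0.009, 0]]
  ]
}}

```text
time: 13.4
tool_pos: [0.5308, -0.1593, 0.151]
tool_rot: [-1.557, 0.008, 0.012]
contact_force: [7.5, -2.2, -6.7]
opening: 0.0194
```

```bash
python3 -c "
from h import *
op()"
```

```text
t 13.4 ang 136.48 r 0.0536 F [ 7.5 -2.2 -6.7] op 0.0194 yaw 0.012 q6 -2.02 z 0.151
[[[-0.0054, 0.0005, -0.0041, 0], [-0.0117, 0.0004, -0.0148, 0], [-0.0157, 0.0002, -0.0276, 0], [-0.0164, 0.0, -0.041, 0], [-0.0139, -0.0002, -0.0542, 0], [-0.0083, -0.0004, -0.0664, 0], [0.0001, -0.0006, -0.0768, 0], [0.0108, -0.0008, -0.0849, 0]]]
```

{"name": "send_rows", "arguments": {
  "motion": [
    [[-0.0054, 0.0005, -0.004, 0], [-0.0117, 0.0004, -0.0148, 0], [-0.0157, 0, -0.0276, 0], [-0.0164, 0, -0.041, 0], [-0.014, 0, -0.0542, 0], [-0.0083, -0.0005, -0.0664, 0], [0, -0.0005, -0.0768, 0], [0.0108, -0.0008, -0.085, 0]]
  ]
}}

```text
time: 14.2
tool_pos: [0.5428, -0.2439, 0.1508]
tool_rot: [-1.555, 0.007, 0.011]
contact_force: [0.7, 8.6, 3.5]
opening: 0.0197
```

```bash
python3 -c "
from h import *
op()"
```

```text
t 14.2 ang -119.47 r 0.0548 F [0.7 8.6 3.5] op 0.0197 yaw 0.011 q6 -2.14 z 0.1508
[[[0.0059, 0.0002, -0.0032, 0], [0.0178, 0.0001, -0.0068, 0], [0.0312, -0.0, -0.0075, 0], [0.0444, -0.0001, -0.005, 0], [0.0565, -0.0001, 0.0007, 0], [0.067, -0.0001, 0.0091, 0], [0.075, 0.0001, 0.0198, 0], [0.0803, 0.0002, 0.0321, 0]]]
```

Total so far 208°.

{"name": "send_rows", "arguments": {
  "motion": [
    [[0.006, 0, -0.0032, 0], [0.0178, 0, -0.0068, 0], [0.0312, 0, -0.0075, 0], [0.0444, 0, -0.005, 0], [0.0565, 0, 0.0007, 0], [0.067, 0, 0.009, 0], [0.075, 0, 0.0198, 0], [0.0803, 0, 0.032, 0]]
  ]
}}

```text
time: 15.0
tool_pos: [0.6244, -0.2113, 0.1509]
tool_rot: [-1.557, 0.004, 0.011]
contact_force: [2.4, -2.7, 1.1]
opening: 0.0193
```

```bash
python3 -c "
from h import *
op()"
```

```text
t 15.0 ang -15.39 r 0.0567 F [ 2.4 -2.7  1.1] op 0.0193 yaw 0.011 q6 -2.03 z 0.1509
[[[-0.0002, 0.0005, 0.007, 0], [0.0004, 0.0007, 0.0195, 0], [-0.0022, 0.0009, 0.0326, 0], [-0.0079, 0.001, 0.0448, 0], [-0.0163, 0.0012, 0.0552, 0], [-0.027, 0.0014, 0.0633, 0], [-0.0393, 0.0015, 0.0685, 0], [-0.0526, 0.0016, 0.0706, 0]]]
```

Total so far 312.5°.

{"name": "send_rows", "arguments": {
  "motion": [
    [[0, 0.0005, 0.007, 0], [0.0004, 0.0007, 0.0195, 0], [-0.0022, 0.001, 0.0326, 0], [-0.008, 0.001, 0.0448, 0], [-0.0163, 0.001, 0.0552, 0], [-0.027, 0.0014, 0.0633, 0], [-0.0393, 0.0015, 0.0685, 0], [-0.0526, 0.0016, 0.0706, 0]]
  ]
}}

```text
time: 15.8
tool_pos: [0.5711, -0.1413, 0.1509]
tool_rot: [-1.559, 0.003, 0.012]
contact_force: [3.5, -10.0, 0.8]
opening: 0.0196
```

```bash
python3 -c "
from h import *
op()"
```

```text
t 15.8 ang 88.59 r 0.0549 F [  3.5 -10.    0.8] op 0.0196 yaw 0.012 q6 -1.97 z 0.1509
[[[-0.0067, 0.0004, -0.0, 0], [-0.0189, 0.0004, -0.0025, 0], [-0.0311, 0.0003, -0.0082, 0], [-0.0415, 0.0003, -0.0166, 0], [-0.0496, 0.0002, -0.0273, 0], [-0.0548, 0.0, -0.0396, 0], [-0.057, -0.0001, -0.0528, 0], [-0.0558, -0.0003, -0.0662, 0]]]
```

Total so far 416.5°.

{"name": "send_rows", "arguments": {
  "motion": [
    [[-0.0067, 0.0004, 0, 0], [-0.019, 0.0004, -0.0025, 0], [-0.031, 0.0003, -0.0082, 0], [-0.0415, 0.0003, -0.0166, 0], [-0.0496, 0, -0.0273, 0], [-0.0548, 0, -0.0396, 0], [-0.057, 0, -0.0528, 0], [-0.0558, 0, -0.0662, 0]]
  ]
}}

```text
time: 16.6
tool_pos: [0.5171, -0.2072, 0.1508]
tool_rot: [-1.558, -0.001, 0.012]
contact_force: [7.3, 4.9, 2.0]
opening: 0.0196
```

```bash
python3 -c "
from h import *
op()"
```

```text
t 16.6 ang -168.23 r 0.0538 F [7.3 4.9 2. ] op 0.0196 yaw 0.012 q6 -2.11 z 0.1508
[[[0.0005, 0.0002, -0.0067, 0], [0.0057, 0.0001, -0.0181, 0], [0.0139, -0.0, -0.0286, 0], [0.0245, -0.0001, -0.0368, 0], [0.0368, -0.0002, -0.0423, 0], [0.05, -0.0002, -0.0446, 0], [0.0634, -0.0002, -0.0436, 0], [0.0761, -0.0001, -0.0395, 0]]]
```

Total so far 519.7°.

{"name": "send_rows", "arguments": {
  "motion": [
    [[0.0005, 0, -0.0067, 0], [0.0057, 0, -0.018, 0], [0.014, 0, -0.0286, 0], [0.0245, 0, -0.0368, 0], [0.0368, 0, -0.0423, 0], [0.05, 0, -0.0446, 0], [0.0634, 0, -0.0436, 0], [0.076, 0, -0.0395, 0]]
  ]
}}

```text
time: 17.4
tool_pos: [0.5936, -0.2468, 0.1508]
tool_rot: [-1.56, -0.0, 0.011]
contact_force: [-1.9, -3.5, 4.7]
opening: 0.0196
```

```bash
python3 -c "
from h import *
op((7,20,34,48,62,76,86,96))"
```

```text
t 17.4 ang -64.77 r 0.056 F [-1.9 -3.5  4.7] op 0.0196 yaw 0.011 q6 -2.1 z 0.1508
[[[0.0055, 0.0004, 0.004, 0], [0.0153, 0.0004, 0.0117, 0], [0.0236, 0.0006, 0.0222, 0], [0.0292, 0.0007, 0.0344, 0], [0.0316, 0.0009, 0.0476, 0], [0.0308, 0.001, 0.061, 0], [0.0282, 0.0011, 0.0702, 0], [0.024, 0.0012, 0.0789, 0]]]
```

Total so far 623°, with 97° left. I'll slow down to the reference.

{"name": "send_rows", "arguments": {
  "motion": [
    [[0.0055, 0.0004, 0.004, 0], [0.0153, 0.0004, 0.0117, 0], [0.0236, 0.0006, 0.0222, 0], [0.0292, 0.0007, 0.0344, 0], [0.0316, 0.001, 0.0476, 0], [0.0308, 0.001, 0.061, 0], [0.0282, 0.001, 0.0702, 0], [0.0265, 0.001, 0.0745, 0]]
  ]
}}

```text
time: 18.2
tool_pos: [0.6196, -0.1707, 0.1509]
tool_rot: [-1.559, -0.002, 0.012]
contact_force: [6.0, 0.0, 0.6]
opening: 0.0195
```

{"name": "send_rows", "arguments": {
  "motion": [
    [[0, 0, 0, 0], [0, 0, 0, 0], [0, 0, 0, 0]]
  ]
}}

```text
time: 18.5
tool_pos: [0.6193, -0.1701, 0.1508]
tool_rot: [-1.557, -0.001, 0.012]
contact_force: [2.9, 3.5, 3.7]
opening: 0.0193
```

```bash
python3 -c "
from h import *
op((1,2,3,4,5,6))
snap('wrist','7');s=snap('scene','7');t=snap('top','7')
t0=lambda im,x,y,w:cv2.resize(im[y:y+w,x:x+w,::-1],(400,400),interpolation=cv2.INTER_CUBIC)
cv2.imwrite('pics/z7.png',np.hstack([t0(t['frame'],175,180,50),t0(s['frame'],275,185,60)]))
a=load('wrist6')['frame'];b=load('wrist7')['frame']
cv2.imwrite('pics/z67.png',np.hstack([a[40:290,110:360],b[40:290,110:360]])[:,:,::-1])"
```

```text
t 18.5 ang 27.72 r 0.0561 F [2.9 3.5 3.7] op 0.0193 yaw 0.012 q6 -1.98 z 0.1508
[[[-0.0014, 0.0003, 0.0004, 0], [-0.0019, 0.0004, 0.0012, 0], [-0.0023, 0.0004, 0.002, 0], [-0.0028, 0.0004, 0.0029, 0], [-0.0033, 0.0004, 0.0037, 0], [-0.0038, 0.0004, 0.0045, 0]]]
```

View pics/z67.png

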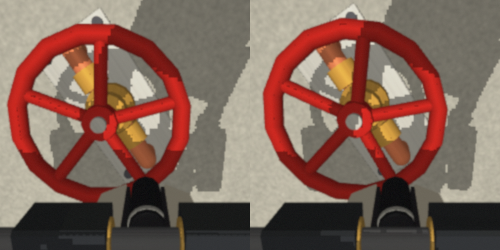

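View pics/z7.png

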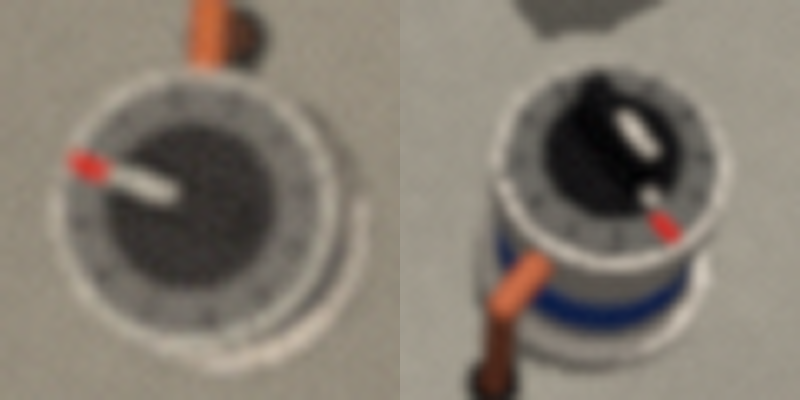

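The dial pointer lines up with the mark in both views. The valve is about 4° short of the reference, so I'll nudge it there and hold.

{"name": "send_rows", "arguments": {
  "motion": [
    [[-0.001, 0, 0.002, 0], [-0.002, 0, 0.004, 0], [-0.002, 0, 0.004, 0], [-0.002, 0, 0.004, 0]]
  ]
}}

```text
time: 19.05
tool_pos: [0.6173, -0.1667, 0.1509]
tool_rot: [-1.559, -0.001, 0.012]
contact_force: [2.5, -1.0, 1.5]
opening: 0.0192
```

{"name": "send_rows", "arguments": {
  "motion": [
    [[0, 0, 0, 0], [0, 0, 0, 0], [0, 0, 0, 0], [0, 0, 0, 0]]
  ]
}}

```text
time: 19.45
tool_pos: [0.6174, -0.1667, 0.1509]
tool_rot: [-1.559, -0.001, 0.012]
contact_force: [2.5, 0.2, 2.7]
opening: 0.0195
```

```bash
python3 -c "
from h import *
op((0,))
c=snap('wrist','8'); t=snap('top','8')
a=load('wrist6')['frame'];b=c['frame']
cv2.imwrite('pics/z68.png',np.hstack([cv2.resize(x[40:290,110:310],None,fx=2,fy=2) for x in(a,b)])[:,:,::-1])
p=load('top0')['frame']
for n,(x,y) in dict(mug=(272,140),soap=(122,181),bowl=(369,188),jar=(130,250)).items():
  print(n,np.abs(p[y-20:y+20,x-20:x+20].astype(int)-t['frame'][y-20:y+20,x-20:x+20]).mean())"
```

```text
t 19.45 ang 31.78 r 0.0561 F [2.5 0.2 2.7] op 0.0195 yaw 0.012 q6 -1.98 z 0.1509
[[[-0.0009, 0.0004, -0.0005, 0]]]
mug 6.425208333333333
soap 7.577083333333333
bowl 7.476875
jar 7.311875
```

View pics/z68.png

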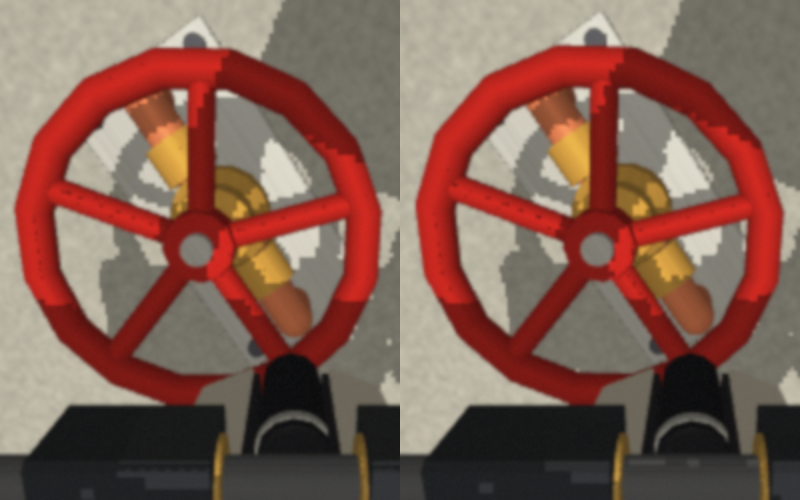

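View pics/top8.png

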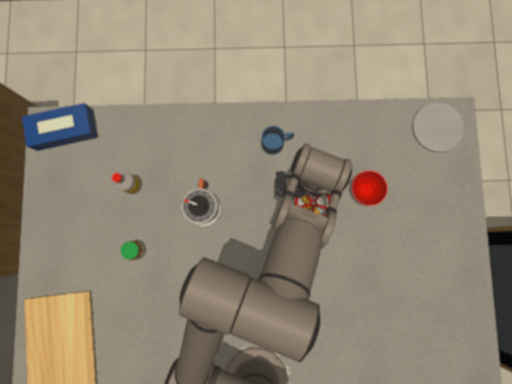

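The spokes match the closed-stop picture (the vertical spoke at about x=200 in both halves), two full turns on. Mug, soap, bowl and jar sit where they did at the start, and the grip holds at 19.5 mm with 30 N set. Handing in.

```bash
python3 -c "
from cell import hand_in
print(hand_in())"
```

```text
the job is handed in; nothing more can be done
None
```

I set the dial to the red mark, closed the valve onto its stop, opened it two full turns and handed in at about 19.5 s, still gripping the handle. The hand-in gave no verdict.

- **Dial:** I turned it anticlockwise by about 0.93 rad. My mark estimates ran from 1.15 to 1.25 rad against a dial angle of 1.19, so it is off by about 0.06 rad at most; the tolerance is 0.117. A later check in the top and scene views showed the pointer meeting the mark.
- **Closing the valve:** it met its stop after about 2.75 rad clockwise. The force rose to about 43 N there, and I held a light press for about 0.4 s.
- **Opening the valve:** I counted about 720° back. The tool ended within 0.5 mm of where it stood at the stop, and the spokes match the picture taken there.
- **Angle at the stop:** the fingers flexed a little against the stop, so that reference is good to about 2°; the tolerance is 11°.
- **Last state:** the grip was set to 30 N with an opening of 19.5 mm on the 20 mm handle. The tool was still and the forces were under 4 N.
- **Mug, soap, bowl and jar:** all were unmoved in the last top view.

No check failed. The tool picked up a tilt of about 1° when it pressed on the stop and kept most of it to the end.

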